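Pack the last soil jar and tuck the cover strip under the flap

ROBOT

A 6-joint arm with a two-finger parallel gripper is mounted at the origin on the work surface. World frame = base frame: x ahead of the robot, y to its left, z up, the work surface at z = 0. Lengths are in m, angles in degrees, forces in N, time in s.
With the tool pointing down it reaches from about 0.35 to 0.875 m from the base axis. Payload 4.2 kg.
Tool frame: the origin (TCP) lies on the centre line of the jaws, within the pads' length; the fingertips stand 11 mm ahead of it and the grasp point (between the pads) lies 8 mm behind it; z points along the fingers, y is the line along which they close (so a half turn about z gives the same grasp; the last joint's range is limited). The gripper opens to 87 mm and grips with 3 to 60 N. Pads are 19 mm wide; open, the fingers measure 117 mm over their backs; the gripper's body (75 mm by 190 mm) begins 51 mm behind the grasp point.
Start: joints at [91.765, 22.042, 0.453, 0, -68.411, -14.817], TCP at [0.141, 0.609, 0.234] pointing down, gripper open.
Joint ranges: [-179.83, 179.83], [-69.29, 118.12], [-61.27, 80.66], [-181.25, 117.63], [-171.15, -9.14], [-177.46, 177.46]. Speed limits (degrees/s): [159.86, 159.86, 180, 180, 180, 180].

INTERFACE

Orientations are given as a 3x3 rotation matrix whose columns are the frame's x, y, z axes.
In Python, from station import r gives the robot as it stands.
- The arm moves only by the tool servo_tool, never from a script. Its argument "commands" is a list that holds one entry, the list of rows, each a list of 7 numbers: the closure, from 0 (fully open) to 1 (shut), then the shift along the tool's x, y, z in mm, then the turn, a rotation vector about the tool's x, y, z in rad. In form: [[[claw, x, y, z, ax, ay, az], ...]]. A call has exactly 5 rows; each row is the pose to reach, as a shift and turn from the pose commanded when the call began, along the tool's axes at that moment; what a row does not reach only later rows make up. A row lasts 1/10 s, in which the tool goes at most 50 mm and 8.59 degrees, less where a joint would pass 70% of its speed; a pose out of reach is approached as far as the arm can. A call with a gripper value outside its range is refused whole. The fingers move at their own pace and stop on an object; the grip force is fixed at half the most. Time passes only in rows, so rows that repeat a pose let the fingers close, or fill a call up. It gives the time, the measured TCP pose, the force, the opening and the grip force at its end, in the units of the state.
- r.sense(): the state, without advancing time (a new reading comes with each control period).
- r.capture(name): name is "scene" or "top" or "wrist"; returns a dict with "pixels" (420x560x3 uint8, red, green, blue), "camera_matrix" (3x3 intrinsics, pixels), "dist" ([k1, k2, p1, p2, k3] as OpenCV has them; the pictures are not rectified), "R" (3x3) and "t" (3): a world point X has camera coordinates R X + t. Camera axes: x right, y down, z forward; pixel columns grow to the right and rows downward; lengths in m; the calibration is good to about 2 mm. A picture is of the moment at which its call begins. There is no depth.
- r.finish_job(): hands the job in; it is judged then, once.
The state is a dict: "time_s": time; "joints": joint angles; "joint_velocities": joint speeds; "effort": joint torques, N m; "tcp_pos": TCP position; "ee_rot": TCP orientation; "wrist_force": force on the tool from outside, world axes, zero at the start; "moment": the same for the moment, N m; "gripper_width": opening from 0.0 (shut) to 1.0 (fully open); "gripper_force": force on a finger pad.
Only numpy, scipy, OpenCV 4.12 (cv2) and the standard library are available. Lean on these libraries where they do the work, as an engineer would, in place of code of your own. Each camera call takes 0.05 s, during which the arm holds its last target. There are 200 camera calls.

TASK

Stand the loose soil jar upright on the bare cork pad in the open front of the black sample box, beside the things already packed there, and let go of it. Then close the box with the aluminium cover strip: slide its far edge in under the front edge of the grey hinged flap without lifting the flap, until the strip is square over the opening with its near edge on the box's front ledge. Finish while still holding the strip and pressing it down flat on the rim, with a push of about 10 to 15 newtons, and leave the other things alone.

Things in the scene. Friction and masses are not known exactly. Their poses are not given: they have to be found in the camera images.
- box: Heavy black sample box, never shifts: 270 (x) x 192 (y) mm, rim 88 mm high, floor 6 mm thick. Origin: centre of its underside; z up, x from the front ledge (robot side) to the flap's hinge. Front ledge: solid and flat, x -135 to -105 mm, top at 88. Side walls 10 mm thick, top at 88. A stop bar under the flap (front face at x +55) ends the 12 mm high slot between rim and flap.
- opening (a point): Centre of the box's open front compartment, level with the rim: at x -49, y 0, z 88 mm in the box frame, same axes. The opening is 112 (x) x 172 (y) mm, from the front ledge to the flap's edge. On its floor are three places in a row, at x -53, y -56, 0 and +56 mm.
- flap_edge (a point): Middle of the flap's front free edge, on its underside: in the box frame at x +7, y 0, z 100 mm when the flap lies shut. The flap is 192 mm wide, 128 mm long and 5 mm thick, with a 3 mm thick edge trim on top: the top is 108 mm above the bench.
- flap (a joint): Hinge of the grey flap along the box's rear rim: 0 lying shut, grows as the front edge lifts (rad; 0.01 rad is 1.3 mm at the edge). Only its own weight (0.4 kg) keeps it shut.
- pad: Bare round cork disc, 44 mm across and 3 mm thick, fixed on the box's floor in the one empty place; origin at the centre of its underside, on the floor (6 mm above the bench).
- jar_mid (a point): Loose glass jar of dark soil, standing upright on the bench beside the box: body 48 mm diameter, 42 mm high (shoulder from 36 mm), and a white cap 32 mm diameter from 42 to 72 mm above its underside. This point lies on its axis, 36 mm above its underside. About 0.14 kg.
- strip_grip (a point): Aluminium cover strip lying flat on the bench at the other side: plate 165 (x) x 200 (y) x 5 mm, with an upright steel rib on top at its centre, 18 mm thick (x), 90 mm long (y), from 5 to 35 mm above the plate's underside. This point is the centre of the rib, 20 mm above the underside. About 0.25 kg. Its two long edges are alike. z points up.
- packed_jar: Jar of the same shape already packed in the box, in one of the three places; origin at the centre of its underside. Leave it.
- packed_pot: Square white pot with a grey lid, 48 mm square and 58 mm high, already packed in the box in another place; origin at the centre of its underside. Leave it.
- tub: Open clear tub part filled with soil, 62 mm square and 62 mm high, on the bench; origin at the centre of its underside. Leave it.
- tape: Yellow tape measure, about 54 mm across and 31 mm high, on the bench; origin at the centre of its underside. Leave it.

How it is judged (in metres and radians):
On the way, in this order (a step that is already met when the one before it is completed fails the run):
1. the jar stands on the bare pad in the box, let go (horizontal distance between jar_mid and pad below 0.013 m and angle between jar_mid's own z axis and vertical below 0.15 rad and z of jar_mid in the frame of box between 0.038 and 0.051 m and contact force between the fingers and jar below 0.1 N and linear speed of jar below 0.03 m/s), for 0.2 s.
2. the strip's far edge is under the flap (x of strip_grip in the frame of box above -0.063 m and y of strip_grip in the frame of box between -0.02 and 0.02 m and z of strip_grip in the frame of box between 0.1 and 0.118 m and angle between strip_grip's own z axis and vertical below 0.12 rad), for 0.1 s.
At the end, for the whole second after the job is handed in: Jar upright within 13 mm of the pad's centre; strip flat on the rim, 12 mm or more under the flap, near edge on the front ledge, within 14 mm sideways and 5 degrees of square, still held and pressing with over 6 N; flap shut (0.02 rad); others upright (horizontal distance between jar_mid and pad below 0.013 m and angle between each of jar_mid, packed_jar, packed_pot, tub, tape's own z axis and vertical below 0.15 rad and z of jar_mid in the frame of box between 0.038 and 0.051 m and x of strip_grip in the frame of box between -0.063 and -0.025 m and y of strip_grip in the frame of box between -0.014 and 0.014 m and z of strip_grip in the frame of box between 0.105 and 0.111 m and angle between strip_grip's own z axis and vertical below 0.04 rad and angle between the x axis of strip_grip and the x axis of box, either way round below 0.09 rad and contact force between strip and box above 6 N and contact force between the fingers and strip above 3 N and value of joint flap below 0.02 rad and linear speed of strip below 0.02 m/s); the arm keeps its last pose, push and grip.
It fails at once if the flap is lifted by more than about 8 mm at its edge (value of joint flap above 0.06 rad).
It fails at once if the strip is rammed down on the box with more than 90 N (contact force between strip and box above 90 N).
It fails at once if a thing already packed is moved more than 15 mm or lifted out (distance of any of packed_jar, packed_pot from where it was at the start of the episode above 0.015 m).
It fails at once if the tub or the tape measure is moved more than 20 mm (distance of any of tub, tape from where it was at the start of the episode above 0.02 m).
It also fails if it takes over 51 s, if anything falls off the work surface, if the arm or the gripper's body presses on something with over 40 N, if the wrist force passes 120 N, or if a joint passes its speed limit or range.

## Working session

There is one attempt and no reset: what is moved stays moved. The work goes in short steps, Python scripts to look and compute and a tool call to move; the robot and the scene stay as the last step left them, time stands still between calls to the robot, and variables do not carry over. Pictures are saved under pics/ and viewed, at most 10 in all, crops included, and the job is handed in when it is done.

Besides the shell and the picture viewer there is one more tool, called after "Call:" as name(argument=value, ...) on one line, values as JSON. servo_tool: Moves the arm, as the interface text tells. Its arguments: {"type":"object","properties":{"commands":{"type":"array","items":{"type":"array","items":{"type":"array","items":{"type":"number"}}}}},"required":["commands"]}

```bash
mkdir -p pics; ls; python3 - <<'E'
from station import r
import cv2,pickle
d={}
for n in("scene","top","wrist"):
    d[n]=r.capture(n); 
    print(n,d[n]["camera_matrix"],d[n]["dist"],d[n]["R"],d[n]["t"])
for n in("scene","top"):
    cv2.imwrite(f"pics/{n}0.png",cv2.resize(d[n]["pixels"][:,:,::-1],(800,600)))
pickle.dump(d,open("caps0.pkl","wb"))
print(r.sense())
E
```

```text
pics
scene [[408.8243021    0.         273.30821581]
 [  0.         408.8243021  210.73915368]
 [  0.           0.           1.        ]] [-0.03143303  0.          0.          0.          0.        ] [[-0.63425711  0.77275916  0.02368953]
 [ 0.44258573  0.38804354 -0.80841826]
 [-0.63390519 -0.50226038 -0.58813155]] [ 0.39073426 -0.20316047  1.24015912]
top [[419.07689168   0.         275.45879952]
 [  0.         419.07689168 204.00011906]
 [  0.           0.           1.        ]] [0.0288975 0.        0.        0.        0.       ] [[-0.11559046 -0.9932945   0.00221062]
 [-0.96985616  0.11238173 -0.21621602]
 [ 0.21451775 -0.02713649 -0.97634305]] [0.06468603 0.61612226 0.89306093]
wrist [[364.55542084   0.         284.48428781]
 [  0.         364.55542084 206.68853792]
 [  0.           0.           1.        ]] [-0.03367529  0.          0.          0.          0.        ] [[-0.22607202 -0.97410882  0.00185938]
 [-0.9373031   0.21804908  0.27187772]
 [-0.26524392  0.05972114 -0.96233001]] [ 0.62586263 -0.032882    0.38962182]
{'time_s': 0.15, 'joints': array([ 9.17657211e+01,  2.20816413e+01,  3.98530778e-01, -2.11038418e-02,
       -6.84104477e+01, -1.48152053e+01]), 'joint_velocities': array([-0.05625776, -0.16922823,  0.141815  ,  0.02227617, -0.08878873,
        0.05810041]), 'effort': array([-5.73814941e-04, -3.91054273e+01,  1.87587404e+01,  4.22233209e+00,
        1.23876077e-02, -1.38266614e-04]), 'tcp_pos': array([0.14101787, 0.6084453 , 0.23270416]), 'ee_rot': array([[ 9.74144759e-01, -2.25924554e-01, -2.92014693e-04],
       [-2.25924726e-01, -9.74143378e-01, -1.64265229e-03],
       [ 8.66513053e-05,  1.66615445e-03, -9.99998608e-01]]), 'wrist_force': array([-0.17461513,  0.87291223,  0.08366761]), 'moment': array([-0.02102265, -0.00641546, -0.00307655]), 'gripper_force': 0.0, 'gripper_width': 0.9982409041776157}
```

View pics/scene0.png

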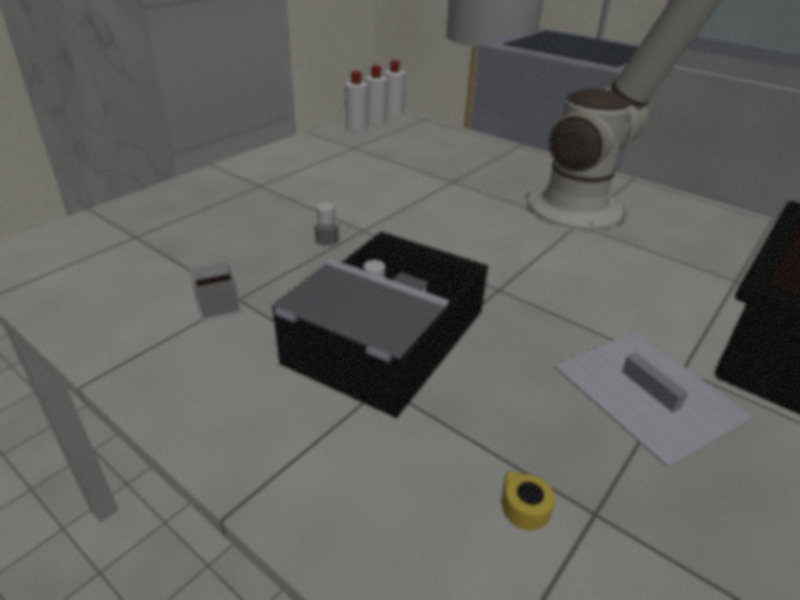

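View pics/top0.png

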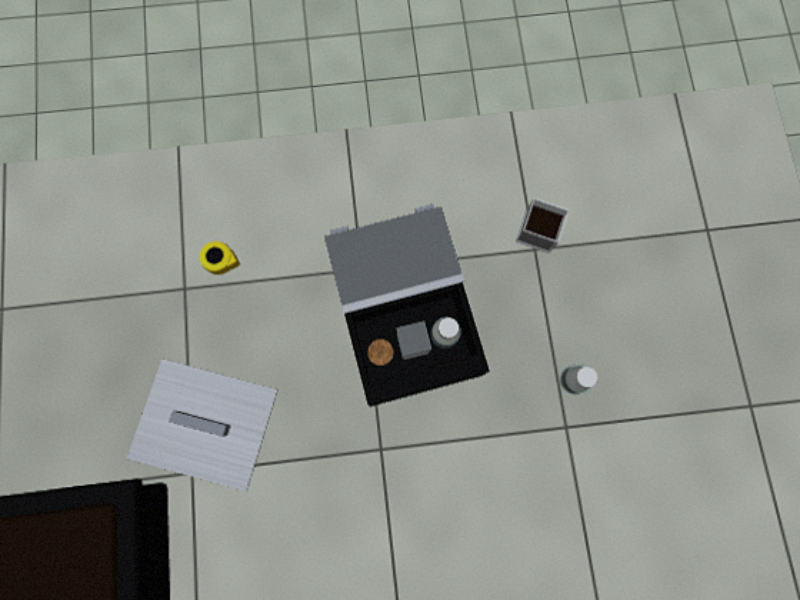

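The scene view shows the box with its flap at the middle, the jar at (326,225), the strip at (655,385), the tape at (528,500) and the tub at (215,290). The top view (800 px wide) shows the jar cap at (588,377), the strip rib at (200,424), the bare pad at (380,352), the pot at (413,340) and the packed jar at (447,328). The box's front corners are at about (371,405) and (488,372).

```bash
cat >h.py <<'E'
import numpy as np,cv2
def ray(c,uv,z):
    uv=np.array(uv,float).reshape(-1,1,2)
    n=cv2.undistortPoints(uv,np.array(c["camera_matrix"]),np.array(c["dist"]))[:,0]
    R=np.array(c["R"]);C=-R.T@np.array(c["t"]); d=np.c_[n,np.ones(len(n))]@R
    return C+d*((z-C[2])/d[:,2])[:,None]
def blob(m,roi,minA=20):
    x0,y0,x1,y1=roi; k=np.zeros(m.shape,np.uint8); k[y0:y1,x0:x1]=m[y0:y1,x0:x1]
    k=cv2.morphologyEx(k,cv2.MORPH_OPEN,np.ones((2,2),np.uint8))
    cs,_=cv2.findContours(k,cv2.RETR_EXTERNAL,cv2.CHAIN_APPROX_NONE)
    return max(cs,key=cv2.contourArea)
E
python3 - <<'E'
import pickle,numpy as np,cv2
from h import *
d=pickle.load(open("caps0.pkl","rb"));c=d["top"];p=c["pixels"].astype(int)
np.set_printoptions(precision=4,suppress=True)
print("cam",-np.array(c["R"]).T@c["t"])
s=560/800
for n,(u,v) in dict(cap=(588,377),body=(568,380),table=(620,380),pad=(380,352),plate=(160,395),rib=(200,424),flap=(395,255),trim=(400,292),box=(430,385)).items(): print(n,p[int(v*s),int(u*s)])
V=p.max(2);S=V-p.min(2)
roi=lambda *a:[int(x*s) for x in a]
def sh(n,m,r_,z):
    b=blob(m.astype(np.uint8)*255,roi(*r_)); q=cv2.minAreaRect(b)
    W=ray(c,np.r_[cv2.boxPoints(q)],z); M=cv2.moments(b); 
    print(n,"A",cv2.contourArea(b),"cen",ray(c,[[M['m10']/M['m00'],M['m01']/M['m00']]],z)[0],"\n",W[:,:2],"sides",np.linalg.norm(W[0]-W[1]),np.linalg.norm(W[1]-W[2]),"mid",W.mean(0)[:2],"ang",np.degrees(np.arctan2(*(W[1]-W[0])[1::-1])));return b
sh("cap",V>185,(555,355,610,400),.072)
sh("pad",(p[:,:,0]-p[:,:,2])>35,(350,330,410,375),.009)
sh("plate",V>165,(110,345,290,500),.005)
sh("rib",V<150,(160,400,240,445),.035)
sh("trim",V>130,(335,265,470,315),.108)
sh("flap",(V>60),(315,200,475,315),.106)
sh("boxdark",V<60,(330,270,500,415),.088)
E
```

```text
cam [0.4134 0.0192 1.005 ]
cap [192 197 201]
body [ 99 108 101]
table [153 156 149]
pad [96 69 45]
plate [167 174 184]
rib [123 128 141]
flap [ 97  98 102]
trim [172 178 186]
box [17 15 20]
cap A 123.0 cen [ 0.4482 -0.2895  0.072 ] 
 [[ 0.4637 -0.2793]
 [ 0.4607 -0.3056]
 [ 0.4328 -0.3001]
 [ 0.4357 -0.2741]] sides 0.026395726636932276 0.028475681088959908 mid [ 0.4482 -0.2898] ang -96.48949470214325
pad A 231.0 cen [0.5298 0.0239 0.009 ] 
 [[0.5517 0.0405]
 [0.5473 0.0026]
 [0.5071 0.0072]
 [0.5115 0.0449]] sides 0.03822818104680055 0.04046457351359626 mid [0.5294 0.0238] ang -96.62615089808159
plate A 6071.5 cen [0.4472 0.3234 0.005 ] 
 [[0.4102 0.4443]
 [0.5693 0.392 ]
 [0.4884 0.2004]
 [0.3338 0.2595]] sides 0.16750106626478645 0.20802820481970802 mid [0.4504 0.324 ] ang -18.198279824704613
rib A 343.0 cen [0.4483 0.318  0.035 ] 
 [[0.4556 0.3659]
 [0.4758 0.3597]
 [0.4408 0.2696]
 [0.4208 0.2763]] sides 0.02115033599589767 0.09661136366214515 mid [0.4483 0.3179] ang -17.230024999438424
trim A 564.5 cen [ 0.606  -0.0241  0.108 ] 
 [[ 0.6364  0.0871]
 [ 0.6391 -0.1281]
 [ 0.586  -0.1269]
 [ 0.5836  0.0857]] sides 0.21528482119676012 0.05311812465544396 mid [ 0.6113 -0.0206] ang -89.26581629031442
flap A 7765.5 cen [ 0.6742 -0.0089  0.106 ] 
 [[ 0.7707  0.1001]
 [ 0.7417 -0.1502]
 [ 0.5613 -0.124 ]
 [ 0.5892  0.1162]] sides 0.25198838560448616 0.18230011291427076 mid [ 0.6657 -0.0145] ang -96.59031531218744
boxdark A 5639.5 cen [ 0.5266 -0.0324  0.088 ] 
 [[ 0.5865  0.0734]
 [ 0.616  -0.1212]
 [ 0.468  -0.138 ]
 [ 0.4413  0.0503]] sides 0.19686007330408 0.1488731913474247 mid [ 0.5279 -0.0339] ang -81.39270517763634
```

```bash
python3 - <<'E'
import pickle,numpy as np,cv2
from h import *
d=pickle.load(open("caps0.pkl","rb"));c=d["top"];p=c["pixels"].astype(int)
np.set_printoptions(precision=4,suppress=True)
V=p.max(2)
def fit(P,n):
    P=P[:,:2].astype(np.float32); 
    for _ in range(3):
        vx,vy,x,y=cv2.fitLine(P,cv2.DIST_HUBER,0,.01,.01).ravel(); e=np.abs((P[:,0]-x)*vy-(P[:,1]-y)*vx); P=P[e<max(.002,2*np.median(e))] if _<2 else P
    print(n,len(P),"pt",x,y,"ang",np.degrees(np.arctan2(vy,vx)),"res",e.mean()); return np.array([x,y]),np.array([vx,vy])
# front bottom edge: lowest dark px per column
a=[];t=[];tt=[]
for u in range(264,338):
    v=np.where(V[230:300,u]<60)[0]; 
    if len(v): a.append((u,230+v.max()+.5))
for u in range(245,322):
    col=V[185:225,u]; v=np.where(col>130)[0]
    if len(v): t.append((u,185+v.max()+.5)); tt.append((u,185+v.min()-.5))
fit(ray(c,a,0),"front z0"); fit(ray(c,a,.088),"front z88"); fit(ray(c,t,.108),"trim front"); fit(ray(c,tt,.108),"trim back")
# trim ends per row region: left/right flap edges
l=[];rr=[]
for v in range(172,205):
    row=np.abs(V[v]-98)<18
    w=np.where(row[222:330])[0]; l.append((222+w.min()-.5,v)); rr.append((222+w.max()+.5,v))
fit(ray(c,l,.105),"flap L"); fit(ray(c,rr,.105),"flap R")
m=(np.abs(V-178)<25).astype(np.uint8)*255
b=blob((V>162).astype(np.uint8)*255,[77,241,203,350]); h=cv2.approxPolyDP(cv2.convexHull(b),8,True)[:,0]
Q=ray(c,h,.005);print("plate",Q[:,:2],np.linalg.norm(Q-np.roll(Q,1,0),axis=1),Q.mean(0))
E
```

```text
front z0 73 pt 0.4626741 -0.049782205 ang -81.41336 res 0.000560997
front z88 73 pt 0.45836395 -0.04373799 ang -81.41336 res 0.00051187415
trim front 67 pt 0.59939444 -0.011099533 ang -81.31737 res 0.00053913426
trim back 77 pt 0.61417973 -0.02293064 ang -81.42424 res 0.00053643185
flap L 29 pt 0.6553624 0.08428216 ang 8.338248 res 0.0008338988
flap R 21 pt 0.6313695 -0.09864128 ang -55.792473 res 0.004377871
plate [[0.5591 0.3853]
 [0.488  0.2036]
 [0.3205 0.2086]
 [0.3341 0.3381]
 [0.4102 0.4436]] [0.1599 0.1951 0.1676 0.1302 0.1301] [0.4224 0.3158 0.005 ]
```

Box yaw is about 8.6°, and the front, flap and pad estimates agree to 2–4 mm. Next I move to above the jar.

Call:
servo_tool(commands=[[[0, 190, 160, 0, 0, 0, 0], [0, 190, 160, 0, 0, 0, 0], [0, 190, 160, 0, 0, 0, 0], [0, 190, 160, 0, 0, 0, 0], [0, 190, 160, 0, 0, 0, 0]]])

```text
time_s: 0.65
tcp_pos: [0.2908, 0.4081, 0.2334]
ee_rot: [[0.974, -0.225, -0.0], [-0.225, -0.974, -0.0], [-0.0, 0.0, -1.0]]
wrist_force: [0.6, -0.5, -0.8]
gripper_width: 1.002
gripper_force: 0.0
```

Call:
servo_tool(commands=[[[0, 190, 160, 0, 0, 0, 0], [0, 190, 160, 0, 0, 0, 0], [0, 190, 160, 0, 0, 0, 0], [0, 190, 160, 0, 0, 0, 0], [0, 190, 160, 0, 0, 0, 0]]])

```text
time_s: 1.15
tcp_pos: [0.4397, 0.2093, 0.2336]
ee_rot: [[0.974, -0.226, 0.0], [-0.226, -0.974, 0.0], [0.0, -0.0, -1.0]]
wrist_force: [0.9, 0.8, -0.1]
gripper_width: 1.0
gripper_force: 0.0
```

Call:
servo_tool(commands=[[[0, 60, 235, 0, 0, 0, 0.6], [0, 60, 235, 0, 0, 0, 0.6], [0, 60, 235, 0, 0, 0, 0.6], [0, 60, 235, 0, 0, 0, 0.6], [0, 60, 235, 0, 0, 0, 0.6]]])

```text
time_s: 1.65
tcp_pos: [0.4437, -0.0334, 0.2336]
ee_rot: [[0.674, -0.739, -0.0], [-0.739, -0.674, 0.0], [-0.0, -0.0, -1.0]]
wrist_force: [1.3, -0.2, 0.4]
gripper_width: 1.001
gripper_force: 0.0
```

Call:
servo_tool(commands=[[[0, 175, 155, 0, 0, 0, 0.59], [0, 175, 155, 0, 0, 0, 0.59], [0, 175, 155, 0, 0, 0, 0.59], [0, 175, 155, 0, 0, 0, 0.59], [0, 175, 155, 0, 0, 0, 0.59]]])

```text
time_s: 2.15
tcp_pos: [0.4481, -0.2677, 0.2332]
ee_rot: [[0.148, -0.989, -0.001], [-0.989, -0.148, -0.0], [-0.0, 0.001, -1.0]]
wrist_force: [0.1, 0.5, -0.8]
gripper_width: 0.999
gripper_force: 0.0
```

```bash
python3 - <<'E'
from station import r
import cv2,pickle,numpy as np
from h import *
c=r.capture("wrist");pickle.dump(c,open("w1.pkl","wb"))
cv2.imwrite("pics/w1.png",c["pixels"][:,:,::-1])
print(-np.array(c["R"]).T@c["t"])
R=np.array(c["R"])
# projected expected cap centre
X=np.array([[.448,-.29,.072],[.448,-.29,.042],[.448,-.29,0]])
print(cv2.projectPoints(X,cv2.Rodrigues(R)[0],np.array(c["t"]),np.array(c["camera_matrix"]),np.array(c["dist"]))[0][:,0])
E
```

```text
[ 0.45970863 -0.33944786  0.38336072]
[[289.03323584 164.99008868]
 [288.61241799 159.83549617]
 [288.13000092 153.92800956]]
```

View pics/w1.png

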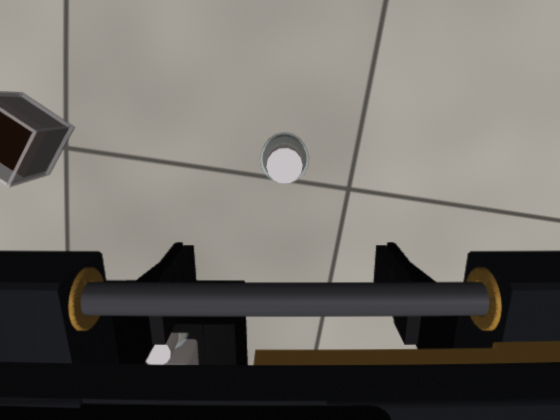

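The cap is at (284.5,165.5), about 4 mm toward +x of the top-view estimate, so the jar axis is near (0.451,-0.290). I descend and grip the cap.

Call:
servo_tool(commands=[[[0, 22, 0, 40, 0, 0, 0], [0, 22, 0, 80, 0, 0, 0], [0, 22, 0, 120, 0, 0, 0], [0, 22, 0, 160, 0, 0, 0], [0, 22, 0, 178, 0, 0, 0]]])

```text
time_s: 2.7
tcp_pos: [0.4494, -0.2858, 0.0517]
ee_rot: [[0.151, -0.988, -0.006], [-0.988, -0.151, 0.003], [-0.003, 0.006, -1.0]]
wrist_force: [0.7, -0.2, 1.3]
gripper_width: 1.0
gripper_force: 0.0
```

Call:
servo_tool(commands=[[[1, 0, 0, 0, 0, 0, 0], [1, 0, 0, 0, 0, 0, 0], [1, 0, 0, 0, 0, 0, 0], [1, 0, 0, 0, 0, 0, 0], [1, 0, 0, 0, 0, 0, 0]]])

```text
time_s: 3.2
tcp_pos: [0.4527, -0.2868, 0.0568]
ee_rot: [[0.152, -0.988, 0.002], [-0.988, -0.152, -0.001], [0.001, -0.002, -1.0]]
wrist_force: [-0.5, -0.2, 0.9]
gripper_width: 0.634
gripper_force: 0.0
```

Call:
servo_tool(commands=[[[1, 0, 0, 0, 0, 0, 0], [1, 0, 0, 0, 0, 0, 0], [1, 0, 0, 0, 0, 0, 0], [1, 0, 0, 0, 0, 0, 0], [1, 0, 0, 0, 0, 0, 0]]])

```text
time_s: 3.7
tcp_pos: [0.452, -0.2867, 0.0557]
ee_rot: [[0.152, -0.988, -0.0], [-0.988, -0.152, -0.0], [0.0, 0.0, -1.0]]
wrist_force: [-1.7, 0.5, 0.9]
gripper_width: 0.356
gripper_force: 30.0
```

Call:
servo_tool(commands=[[[1, 0, 0, -20, 0, 0, 0], [1, 0, 0, -50, 0, 0, 0], [1, 0, 0, -85, 0, 0, 0], [1, 0, 0, -120, 0, 0, 0], [1, 0, 0, -140, 0, 0, 0]]])

```text
time_s: 4.2
tcp_pos: [0.4529, -0.287, 0.1983]
ee_rot: [[0.153, -0.988, 0.004], [-0.988, -0.153, -0.001], [0.002, -0.003, -1.0]]
wrist_force: [0.1, -0.4, -1.7]
gripper_width: 0.361
gripper_force: 30.0
```

Call:
servo_tool(commands=[[[1, -20, -8, 0, 0, 0, 0], [1, -50, -21, 0, 0, 0, 0], [1, -85, -36, 0, 0, 0, 0], [1, -125, -53, 0, 0, 0, 0], [1, -165, -70, 0, 0, 0, 0]]])

```text
time_s: 4.7
tcp_pos: [0.4958, -0.1114, 0.1951]
ee_rot: [[0.152, -0.988, -0.001], [-0.988, -0.152, 0.0], [-0.0, 0.001, -1.0]]
wrist_force: [0.9, 0.0, -1.5]
gripper_width: 0.363
gripper_force: 30.0
```

Call:
servo_tool(commands=[[[1, -40, -17, 0, 0, 0, 0], [1, -75, -32, 0, 0, 0, 0], [1, -105, -45, 0, 0, 0, 0], [1, -125, -54, 0, 0, 0, 0], [1, -131, -56, 0, 0, 0, 0]]])

```text
time_s: 5.2
tcp_pos: [0.5317, 0.0272, 0.1949]
ee_rot: [[0.155, -0.988, -0.001], [-0.988, -0.155, 0.0], [-0.0, 0.001, -1.0]]
wrist_force: [0.6, 0.5, -1.2]
gripper_width: 0.358
gripper_force: 30.0
```

```bash
python3 - <<'E'
from station import r
import cv2,pickle,numpy as np
s=r.sense();print(s["tcp_pos"],s["ee_rot"],s["gripper_width"],s["joints"])
c=r.capture("wrist");t=r.capture("top");pickle.dump((c,t),open("w2.pkl","wb"))
cv2.imwrite("pics/w2.png",np.hstack([c["pixels"][0:420,:],cv2.resize(t["pixels"][130:300,200:440],None,fx=1,fy=1) if 0 else np.pad(t["pixels"][130:300,220:440],((0,250),(0,0),(0,0)))])[:,:,::-1])
E
```

```text
[0.53170449 0.02716548 0.19490902] [[ 1.54897209e-01 -9.87930410e-01 -5.99240590e-04]
 [-9.87930545e-01 -1.54897360e-01  2.15760003e-04]
 [-3.05976654e-04  5.58587460e-04 -9.99999797e-01]] 0.3575545079818879 [ 2.03777710e+01  1.49507993e+01 -1.58429635e+01 -2.74000002e-02
 -5.92341206e+01 -1.14529092e+01]
```

View pics/w2.png

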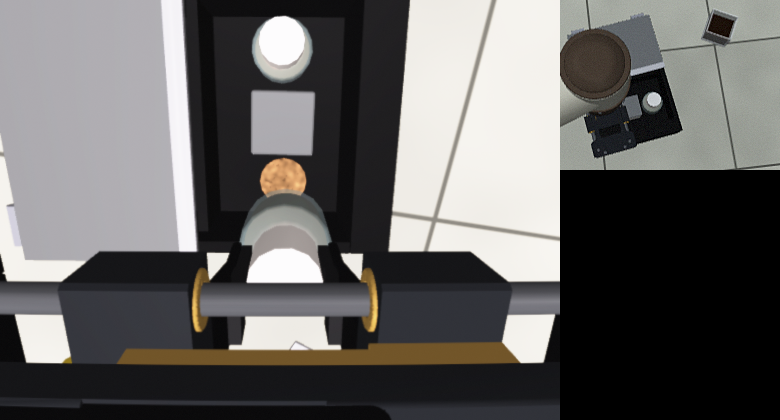

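The wrist view shows the cork at (283,158) at its far edge, 46 px wide, in the dark row with the pot at (283,122). The held jar hangs straight at u≈285.

```bash
python3 - <<'E'
import pickle,numpy as np,cv2
from h import *
np.set_printoptions(precision=4,suppress=True)
c,t=pickle.load(open("w2.pkl","rb")); p=c["pixels"].astype(int)
ex=np.array([.9888,.1495]);ey=np.array([-.1495,.9888])
def f(n,uv,z):
    W=ray(c,uv,z); print(n,W[:,:2].tolist(),"ex,ey",np.c_[W[:,:2]@ex,W[:,:2]@ey].tolist(),"rel tcp",((W[:,:2]-[.5317,.0272])@np.c_[ex,ey]).tolist())
m=(p[:,:,0]-p[:,:,2]>40).astype(np.uint8)*255
b=blob(m,[240,140,330,205])[:,0]; print(b.min(0),b.max(0))
W=ray(c,b,.009)[:,:2]; ch=cv2.convexHull(b)[:,0]
top=b[b[:,1]<182]; W=ray(c,top,.009)[:,:2]
from scipy.optimize import least_squares as L
s=L(lambda q:np.hypot(*(W-q[:2]).T)-.022,[.53,.025]).x; print("pad",s,s@ex,s@ey)
f("pad edge pts",[[283,158]],.009)
# box references: inner front-ledge edge etc, packed jar cap, pot lid
f("packed cap",[[282,42]],.081); f("pot lid",[[283,123]],.067)
f("trim front L",[[178,20],[195,250]],.108); f("front outer",[[408,20],[392,250]],.088)
f("jar far body L/R",[[244,235],[328,235]],.175)
f("jar far top",[[284,193]],.139+.036); f("jar far bottom edge",[[284,193]],.139)
E
```

```text
[261 159] [307 197]
pad [0.5332 0.0259] 0.531103670276075 -0.05413710426820947
pad edge pts [[0.5374044456274041, 0.00326841482580862]] ex,ey [[0.5318741438528356, -0.07711015604153734]] rel tcp [[0.0020627838528355937, -0.02451636604153735]]
packed cap [[0.5514906707975243, -0.08415305231167244]] ex,ey [[0.532733093963997, -0.1656583934100116]] rel tcp [[0.002921733963997086, -0.11306460341001161]]
pot lid [[0.54255130681778, -0.0308403743548099]] ex,ey [[0.5318640962153768, -0.11160638253129412]] rel tcp [[0.0020527362153767996, -0.059012592531294136]]
trim front L [[0.6139053998438202, -0.08287750150587231], [0.5903324805458804, 0.06244403181022878]] ex,ey [[0.5946394728904415, -0.17372813076565766], [0.5930561395193957, -0.026510047187654897]] rel tcp [[0.06482811289044156, -0.12113434076565767], [0.06324477951939578, 0.026083742812345094]]
front outer [[0.47278059003562045, -0.10930633285128649], [0.44621437926140817, 0.0483813466347827]] ex,ey [[0.4511441506659542, -0.17876280013367735], [0.4484497895355804, -0.01886957414710739]] rel tcp [[-0.07866720933404578, -0.12616901013367735], [-0.08136157046441954, 0.033724215852892606]]
jar far body L/R [[0.5538455174161185, 0.020418464561943926], [0.5126909072155599, 0.013989138990051199]] ex,ey [[0.5506950080730686, -0.06261012709485957], [0.5090401453337583, -0.06281482999536357]] rel tcp [[0.020883648073068677, -0.010016337094859573], [-0.02077121466624169, -0.010221039995363583]]
jar far top [[0.5375584751868328, -0.003796337605869962]] ex,ey [[0.5309702677926628, -0.0841188106651157]] rel tcp [[0.0011589077926627146, -0.03152502066511572]]
jar far bottom edge [[0.5362136147385936, 0.004827930006123082]] ex,ey [[0.5309297977894367, -0.07539007821336524]] rel tcp [[0.001118437789436837, -0.02279628821336525]]
```

Call:
servo_tool(commands=[[[1, 2, -1, 20, 0, 0, 0], [1, 2, -1, 45, 0, 0, 0], [1, 2, -1, 70, 0, 0, 0], [1, 2, -1, 90, 0, 0, 0], [1, 2, -1, 105, 0, 0, 0]]])

```text
time_s: 5.8
tcp_pos: [0.5315, 0.0217, 0.089]
ee_rot: [[0.15, -0.989, -0.003], [-0.989, -0.15, -0.001], [0.0, 0.003, -1.0]]
wrist_force: [-0.1, 0.5, -0.6]
gripper_width: 0.359
gripper_force: 30.0
```

Call:
servo_tool(commands=[[[1, 0, 0, 8, 0, 0, 0], [1, 0, 0, 15, 0, 0, 0], [1, 0, 0, 20, 0, 0, 0], [1, 0, 0, 23, 0, 0, 0], [1, 0, 0, 24, 0, 0, 0]]])

```text
time_s: 6.3
tcp_pos: [0.5329, 0.0232, 0.0667]
ee_rot: [[0.152, -0.988, 0.0], [-0.988, -0.152, 0.0], [-0.0, -0.0, -1.0]]
wrist_force: [-0.7, -0.5, -0.5]
gripper_width: 0.358
gripper_force: 30.0
```

Call:
servo_tool(commands=[[[1, 0, 0, 0, 0, 0, 0], [1, 0, 0, 0, 0, 0, 0], [1, 0, 0, 0, 0, 0, 0], [1, 0, 0, 0, 0, 0, 0], [1, 0, 0, 0, 0, 0, 0]]])

```text
time_s: 6.8
tcp_pos: [0.5328, 0.0233, 0.0667]
ee_rot: [[0.152, -0.988, 0.0], [-0.988, -0.152, 0.0], [-0.0, -0.0, -1.0]]
wrist_force: [-0.4, 0.3, -0.3]
gripper_width: 0.359
gripper_force: 30.0
```

Call:
servo_tool(commands=[[[1, 0, 0, 1, 0, 0, 0], [1, 0, 0, 2, 0, 0, 0], [1, 0, 0, 2, 0, 0, 0], [1, 0, 0, 2, 0, 0, 0], [1, 0, 0, 2, 0, 0, 0]]])

```text
time_s: 7.3
tcp_pos: [0.5327, 0.0232, 0.0647]
ee_rot: [[0.152, -0.988, 0.0], [-0.988, -0.152, -0.0], [0.0, -0.0, -1.0]]
wrist_force: [0.3, -0.0, 1.7]
gripper_width: 0.361
gripper_force: 30.0
```

Call:
servo_tool(commands=[[[0.35, 0, 0, 0, 0, 0, 0], [0.35, 0, 0, 0, 0, 0, 0], [0.35, 0, 0, 0, 0, 0, 0], [0.35, 0, 0, 0, 0, 0, 0], [0.35, 0, 0, 0, 0, 0, 0]]])

```text
time_s: 7.8
tcp_pos: [0.5328, 0.0233, 0.0646]
ee_rot: [[0.152, -0.988, 0.0], [-0.988, -0.152, 0.0], [-0.0, -0.0, -1.0]]
wrist_force: [-0.8, -0.5, -0.1]
gripper_width: 0.638
gripper_force: 0.0
```

Contact felt, then released. Now I lift clear.

Call:
servo_tool(commands=[[[0.35, 0, 0, -15, 0, 0, 0], [0.35, 0, 0, -45, 0, 0, 0], [0.35, 0, 0, -90, 0, 0, 0], [0.3, 0, 0, -130, 0, 0, 0], [0.2, 0, 0, -150, 0, 0, 0]]])

```text
time_s: 8.3
tcp_pos: [0.5343, 0.0235, 0.2188]
ee_rot: [[0.153, -0.988, 0.007], [-0.988, -0.153, 0.001], [-0.0, -0.007, -1.0]]
wrist_force: [0.7, -0.4, -0.3]
gripper_width: 0.724
gripper_force: 0.0
```

Call:
servo_tool(commands=[[[0, -40, 5, 0, 0, 0, 0], [0, -80, 10, 0, 0, 0, 0], [0, -110, 15, 0, 0, 0, 0], [0, -120, 15, 0, 0, 0, 0], [0, -120, 15, 0, 0, 0, 0]]])

```text
time_s: 8.8
tcp_pos: [0.4995, 0.1406, 0.2146]
ee_rot: [[0.155, -0.988, 0.0], [-0.988, -0.155, 0.0], [-0.0, -0.0, -1.0]]
wrist_force: [0.5, -0.4, -0.2]
gripper_width: 0.995
gripper_force: 0.0
```

```bash
python3 - <<'E'
from station import r
import cv2,pickle,numpy as np
c=r.capture("wrist");pickle.dump(c,open("w3.pkl","wb"));s=r.sense();print(s["tcp_pos"],s["ee_rot"])
cv2.imwrite("pics/w3.png",c["pixels"][:,:,::-1])
E
```

```text
[0.49958072 0.13969049 0.21448954] [[ 1.53420429e-01 -9.88160993e-01 -1.56669941e-04]
 [-9.88160982e-01 -1.53420389e-01 -2.39014344e-04]
 [ 2.12148288e-04  1.91484806e-04 -9.99999959e-01]]
```

View pics/w3.png

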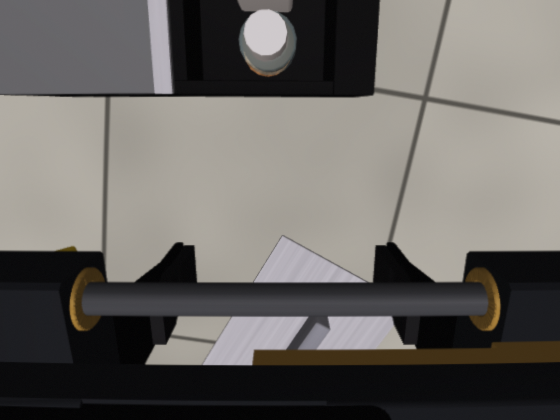

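The jar stands on the pad, its cap at (265,33) concentric with the body, with the cork showing around it. Now on to the strip, with a look from beyond it.

Call:
servo_tool(commands=[[[0, -40, 5, 0, 0, 0, 0.1], [0, -80, 10, 0, 0, 0, 0.2], [0, -120, 15, 0, 0, 0, 0.3], [0, -155, 20, 0, 0, 0, 0.4], [0, -184, 24, 0, 0, 0, 0.45]]])

```text
time_s: 9.35
tcp_pos: [0.448, 0.3182, 0.2144]
ee_rot: [[-0.296, -0.955, -0.0], [-0.955, 0.296, -0.0], [0.0, -0.0, -1.0]]
wrist_force: [0.2, 0.9, 0.1]
gripper_width: 0.999
gripper_force: 0.0
```

Call:
servo_tool(commands=[[[0, -40, 0, 0, 0, 0, 0], [0, -75, 0, 0, 0, 0, 0], [0, -90, 0, 0, 0, 0, 0], [0, -90, 0, 0, 0, 0, 0], [0, -90, 0, 0, 0, 0, 0]]])

```text
time_s: 9.85
tcp_pos: [0.4747, 0.4025, 0.2138]
ee_rot: [[-0.294, -0.956, -0.001], [-0.956, 0.294, -0.001], [0.002, 0.001, -1.0]]
wrist_force: [-0.1, -0.0, 0.5]
gripper_width: 0.999
gripper_force: 0.0
```

```bash
python3 - <<'E'
from station import r
import cv2,pickle,numpy as np
c=r.capture("wrist");pickle.dump(c,open("w4.pkl","wb"));s=r.sense();print(s["tcp_pos"],s["ee_rot"],s["joints"])
cv2.imwrite("pics/w4.png",c["pixels"][:,:,::-1])
E
```

```text
[0.47452118 0.40227293 0.21422153] [[-2.94180576e-01 -9.55749535e-01 -7.84551309e-04]
 [-9.55749096e-01  2.94181278e-01 -1.02020421e-03]
 [ 1.20586001e-03  4.49709941e-04 -9.99999172e-01]] [ 5.51725324e+01  2.25599890e+01 -1.59151542e+00 -3.85152937e-03
 -6.59221507e+01 -7.22793948e+01]
```

View pics/w4.png

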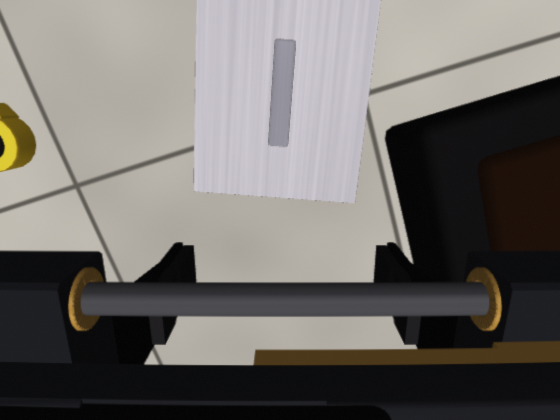

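The wrist view shows the rib from (285,40) to (279,146) and the plate's near edge from (194,190) to (355,203).

```bash
python3 - <<'E'
import pickle,numpy as np,cv2
from h import *
np.set_printoptions(precision=4,suppress=True)
c=pickle.load(open("w4.pkl","rb")); p=c["pixels"].astype(int);V=p.max(2)
print(V[90,282],V[90,240],V[90,340])
b=blob((V<178).astype(np.uint8)*255,[255,25,310,160]); q=cv2.boxPoints(cv2.minAreaRect(b)); W=ray(c,q,.035)
print(W[:,:2],np.linalg.norm(W-np.roll(W,1,0),axis=1),W.mean(0))
l=np.array([W[i]-W[(i+1)%4] for i in range(2)]);k=max(l,key=np.linalg.norm);print("rib long ang",np.degrees(np.arctan2(k[1],k[0])))
e=ray(c,[[194,190],[355,203]],.005);print("edge",e,np.linalg.norm(e[0]-e[1]),np.degrees(np.arctan2(*(e[0]-e[1])[1::-1])),"edge mid->centre",e.mean(0))
T=np.array([.4745,.4023]);tx=np.array([-.2942,-.9557]);ty=np.array([-.9557,.2942])
m=W.mean(0)[:2]-T;print("tool shift",m@tx,m@ty)
E
```

```text
158 205 198
[[0.4783 0.3633]
 [0.4448 0.28  ]
 [0.4276 0.2865]
 [0.4599 0.3704]] [0.0197 0.0898 0.0184 0.0899] [0.4526 0.3251 0.035 ]
rib long ang 68.13111761801547
edge [[0.5651 0.386  0.005 ]
 [0.4127 0.4472 0.005 ]] 0.16416669413639712 -21.887634013925986 edge mid->centre [0.4889 0.4166 0.005 ]
tool shift 0.08024166895341385 -0.0018352180682614213
```

Call:
servo_tool(commands=[[[0, 40, -1, 20, 0, 0, 0.084], [0, 75, -2, 60, 0, 0, 0.084], [0, 81, -2, 100, 0, 0, 0.084], [0, 81, -2, 140, 0, 0, 0.084], [0, 81, -2, 150, 0, 0, 0.084]]])

```text
time_s: 10.4
tcp_pos: [0.4503, 0.3218, 0.0613]
ee_rot: [[-0.374, -0.927, -0.006], [-0.927, 0.374, -0.006], [0.008, 0.003, -1.0]]
wrist_force: [1.0, -0.4, 0.2]
gripper_width: 0.997
gripper_force: 0.0
```

Call:
servo_tool(commands=[[[0.3, 0, 0, 15, 0, 0, 0], [0.5, 0, 0, 30, 0, 0, 0], [0.6, 0, 0, 40, 0, 0, 0], [0.6, 0, 0, 44, 0, 0, 0], [0.6, 0, 0, 44, 0, 0, 0]]])

```text
time_s: 10.9
tcp_pos: [0.4527, 0.3259, 0.0209]
ee_rot: [[-0.372, -0.928, 0.0], [-0.928, 0.372, 0.0], [-0.0, -0.0, -1.0]]
wrist_force: [0.2, -0.8, 0.2]
gripper_width: 0.63
gripper_force: 0.0
```

Call:
servo_tool(commands=[[[1, 0, 0, 0, 0, 0, 0], [1, 0, 0, 0, 0, 0, 0], [1, 0, 0, 0, 0, 0, 0], [1, 0, 0, 0, 0, 0, 0], [1, 0, 0, 0, 0, 0, 0]]])

```text
time_s: 11.4
tcp_pos: [0.4526, 0.3259, 0.0209]
ee_rot: [[-0.371, -0.928, 0.001], [-0.928, 0.371, 0.0], [-0.001, -0.0, -1.0]]
wrist_force: [-0.6, -0.2, 1.3]
gripper_width: 0.201
gripper_force: 30.0
```

Call:
servo_tool(commands=[[[1, 0, 0, -15, 0, 0, 0], [1, 0, 0, -50, 0, 0, 0], [1, 0, 0, -95, 0, 0, 0], [1, 0, 0, -140, 0, 0, 0], [1, 0, 0, -180, 0, 0, 0]]])

```text
time_s: 11.9
tcp_pos: [0.452, 0.3255, 0.2022]
ee_rot: [[-0.372, -0.928, -0.0], [-0.928, 0.372, 0.0], [-0.0, 0.0, -1.0]]
wrist_force: [1.0, 1.4, -3.7]
gripper_width: 0.207
gripper_force: 30.0
```

Call:
servo_tool(commands=[[[1, 20, -10, 0, 0, 0, -0.03], [1, 50, -25, 0, 0, 0, -0.08], [1, 85, -43, 0, 0, 0, -0.14], [1, 125, -63, 0, 0, 0, -0.2], [1, 163, -83, 0, 0, 0, -0.27]]])

```text
time_s: 12.4
tcp_pos: [0.4678, 0.1418, 0.1999]
ee_rot: [[-0.108, -0.994, -0.002], [-0.994, 0.108, -0.0], [0.001, 0.002, -1.0]]
wrist_force: [1.1, 0.1, -2.5]
gripper_width: 0.204
gripper_force: 30.0
```

Call:
servo_tool(commands=[[[1, 40, -8, 0, 0, 0, -0.06], [1, 85, -17, 0, 0, 0, -0.12], [1, 130, -27, 0, 0, 0, -0.18], [1, 165, -34, 0, 0, 0, -0.23], [1, 179, -37, 0, 0, 0, -0.261]]])

```text
time_s: 12.9
tcp_pos: [0.4847, -0.0411, 0.1998]
ee_rot: [[0.147, -0.989, -0.002], [-0.989, -0.147, -0.0], [-0.0, 0.002, -1.0]]
wrist_force: [-0.0, 0.8, -3.1]
gripper_width: 0.206
gripper_force: 30.0
```

```bash
python3 - <<'E'
from station import r
import cv2,pickle,numpy as np
c=r.capture("wrist");pickle.dump(c,open("w5.pkl","wb"));s=r.sense();print(s["tcp_pos"],s["ee_rot"],s["wrist_force"],s["gripper_width"])
d=r.capture("scene")
cv2.imwrite("pics/w5.png",np.hstack([c["pixels"],np.pad(d["pixels"][150:300,160:400],((0,270),(0,0),(0,0)))])[:,:,::-1])
E
```

```text
[ 0.48480098 -0.04160771  0.19978655] [[ 1.47667645e-01 -9.89034306e-01 -2.32531384e-03]
 [-9.89037005e-01 -1.47666609e-01 -6.12152755e-04]
 [ 2.62068865e-04  2.39021660e-03 -9.99997109e-01]] [ 0.27348414 -0.57224974 -2.10950519] 0.2028189664248278
```

View pics/w5.png

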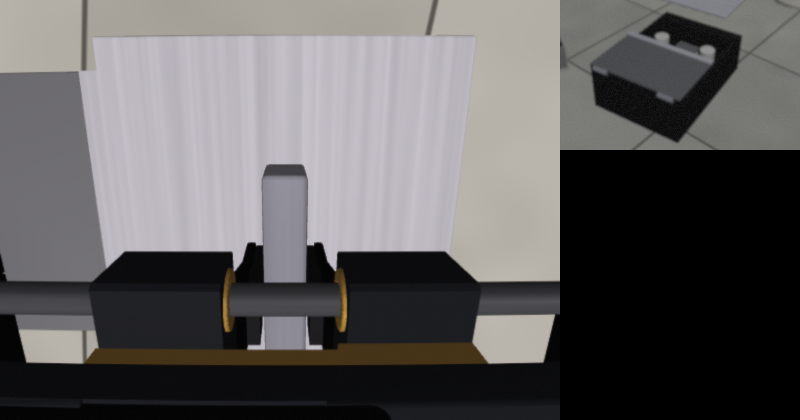

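```bash
python3 - <<'E'
import pickle,numpy as np,cv2
from h import *
np.set_printoptions(precision=4,suppress=True)
c=pickle.load(open("w5.pkl","rb"))
ex=np.array([.9888,.1495]);ey=np.array([-.1495,.9888])
def f(n,uv,z):
    W=ray(c,uv,z)[:,:2]; print(n,(W@ex-.585),(W@ey+.111))
f("plate far -y, near -y",[[96,38],[474,37]],.184)
f("flap side edge (y-96)",[[20,72],[75,71]],.106)
f("flap -y front trim?",[[81,71]],.108)
f("rib end near (y-45)",[[264,176],[306,176]],.214)
E
```

```text
plate far -y, near -y [-0.0315 -0.1919] [-0.1025 -0.1026]
flap side edge (y-96) [0.0582 0.022 ] [-0.0962 -0.0962]
flap -y front trim? [0.017] [-0.0959]
rib end near (y-45) [-0.1035 -0.1194] [-0.0485 -0.0484]
```

```bash
python3 - <<'E'
import pickle,numpy as np,cv2
from h import *
np.set_printoptions(precision=4,suppress=True)
c=pickle.load(open("w5.pkl","rb")); p=c["pixels"].astype(int)
g=cv2.GaussianBlur(c["pixels"],(3,3),0).astype(int); V=g.max(2); B=g[:,:,2]-g[:,:,0]
ex=np.array([.9888,.1495])
for v in (50,90,130,170,210,235):
    gr=np.abs(np.diff(g.sum(2)[v])); l=85+gr[85:125].argmax()+.5; rr=440+gr[440:490].argmax()+.5
    w=[float(np.ptp(ray(c,[[l,v],[rr,v]],z)[:,:2]@ex)) for z in (.174,.179,.184)]
    print(v,l,rr,w)
row=np.abs(np.diff(g.sum(2)[178]));k=np.where(row[240:330]>40)[0]+240;print(k)
s=None
d0=pickle.load(open("caps0.pkl","rb"))
from station import r
t=r.capture("scene");q=t["pixels"]; cv2.imwrite("pics/s5.png",cv2.resize(q[90:240,240:440],(800,600),interpolation=cv2.INTER_CUBIC)[:,:,::-1])
X=[]
o=np.array([.585*.9888+.111*.1495,.585*.1495-.111*.9888]);ey=np.array([-.1495,.9888])
for z in(.179,.184):
  for y in (-.1026,.0974): X.append(np.r_[o+(-.1117+.0825)*ex+y*ey,z])
P=cv2.projectPoints(np.array(X),cv2.Rodrigues(np.array(t["R"]))[0],np.array(t["t"]),np.array(t["camera_matrix"]),np.array(t["dist"]))[0][:,0]
print(P,"crop",(P-[240,90])*4)
E
```

```text
50 86.5 473.5 [0.17560222176566337, 0.17061162524286, 0.16562102872005663]
90 97.5 468.5 [0.1726017514481501, 0.16769642797361917, 0.16279110449908823]
130 85.5 464.5 [0.18124651738418301, 0.17609551057838757, 0.1709445037725923]
170 91.5 459.5 [0.18103655380791578, 0.17589151414469473, 0.17074647448147362]
210 97.5 454.5 [0.18097237747709927, 0.1758291616983952, 0.17068594591969105]
235 100.5 451.5 [0.18147110588426207, 0.1763137162971083, 0.17115632670995473]
[260 261 306 307 308]
[[237.4907 141.8044]
 [327.1715 168.9753]
 [237.424  139.5694]
 [327.4459 166.6035]] crop [[-10.0374 207.2176]
 [348.6862 315.9011]
 [-10.304  198.2778]
 [349.7834 306.414 ]]
```

View pics/s5.png

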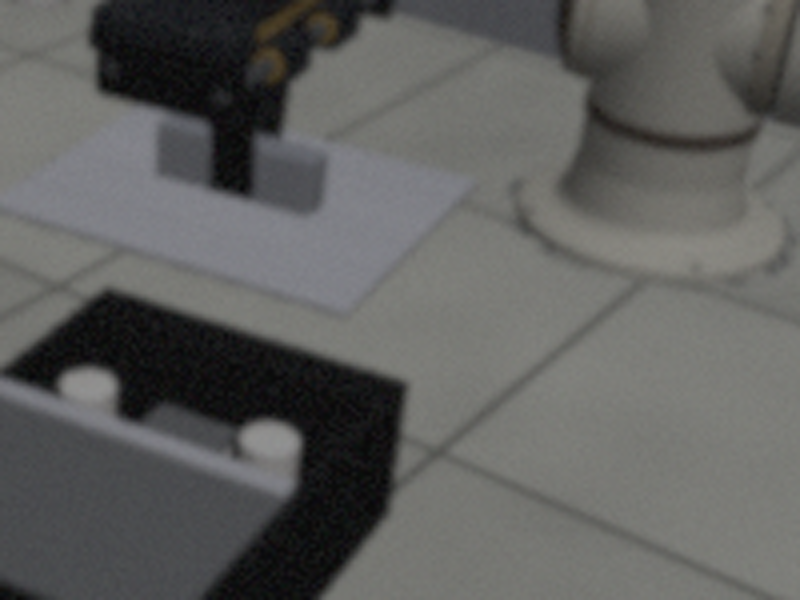

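The scene crop shows the strip level with its far corner at (345,316), against (349,316) predicted, so height and tilt are right. I descend in front of the flap.

Call:
servo_tool(commands=[[[1, -3, 0, 15, 0, 0, 0], [1, -3, 0, 35, 0, 0, 0], [1, -3, 0, 55, 0, 0, 0], [1, -3, 0, 72, 0, 0, 0], [1, -3, 0, 80, 0, 0, 0]]])

```text
time_s: 13.55
tcp_pos: [0.4841, -0.0345, 0.1188]
ee_rot: [[0.15, -0.989, -0.003], [-0.989, -0.15, -0.0], [-0.0, 0.003, -1.0]]
wrist_force: [-0.9, -0.1, -1.9]
gripper_width: 0.203
gripper_force: 30.0
```

Call:
servo_tool(commands=[[[1, 0, 0, 3, 0, 0, 0], [1, 0, 0, 6, 0, 0, 0], [1, 0, 0, 7, 0, 0, 0], [1, 0, 0, 7, 0, 0, 0], [1, 0, 0, 7, 0, 0, 0]]])

```text
time_s: 14.05
tcp_pos: [0.4857, -0.0354, 0.1141]
ee_rot: [[0.149, -0.989, 0.001], [-0.989, -0.149, 0.0], [-0.0, -0.001, -1.0]]
wrist_force: [-0.8, -1.3, -2.5]
gripper_width: 0.202
gripper_force: 30.0
```

Call:
servo_tool(commands=[[[1, 1, 0, 2, 0, 0, 0], [1, 2, -4, 2, 0, 0, 0], [1, 2, -10, 2, 0, 0, 0], [1, 2, -16, 2, 0, 0, 0], [1, 2, -20, 2, 0, 0, 0]]])

```text
time_s: 14.55
tcp_pos: [0.5064, -0.0343, 0.1116]
ee_rot: [[0.15, -0.989, 0.001], [-0.989, -0.15, -0.0], [0.0, -0.001, -1.0]]
wrist_force: [0.3, 0.6, -2.6]
gripper_width: 0.209
gripper_force: 30.0
```

Call:
servo_tool(commands=[[[1, 0, -4, 0, 0, 0, 0], [1, 0, -8, 0, 0, 0, 0], [1, 0, -12, 0, 0, 0, 0], [1, 0, -16, 0, 0, 0, 0], [1, 0, -20, 0, 0, 0, 0]]])

```text
time_s: 15.05
tcp_pos: [0.5254, -0.0314, 0.1115]
ee_rot: [[0.149, -0.989, -0.0], [-0.989, -0.149, -0.0], [0.0, 0.0, -1.0]]
wrist_force: [1.2, -0.2, -2.4]
gripper_width: 0.204
gripper_force: 30.0
```

The far edge is under the flap with no contact force. I slide on and lower.

Call:
servo_tool(commands=[[[1, 0, -6, 0, 0, 0, 0], [1, 0, -13, 0, 0, 0, 0], [1, 0, -20, 0, 0, 0, 0], [1, 0, -26, 0, 0, 0, 0], [1, 0, -30, 0, 0, 0, 0]]])

```text
time_s: 15.55
tcp_pos: [0.5556, -0.0268, 0.1115]
ee_rot: [[0.15, -0.989, 0.0], [-0.989, -0.15, -0.0], [0.0, -0.0, -1.0]]
wrist_force: [-0.7, -0.3, -2.4]
gripper_width: 0.208
gripper_force: 30.0
```

Call:
servo_tool(commands=[[[1, 0, 0, 0.5, 0, 0, 0], [1, 0, 0, 1, 0, 0, 0], [1, 0, 0, 1.5, 0, 0, 0], [1, 0, 0, 2, 0, 0, 0], [1, 0, 0, 2, 0, 0, 0]]])

```text
time_s: 16.05
tcp_pos: [0.5546, -0.027, 0.1095]
ee_rot: [[0.149, -0.989, -0.0], [-0.989, -0.149, -0.0], [-0.0, 0.0, -1.0]]
wrist_force: [-0.1, -0.6, -1.9]
gripper_width: 0.203
gripper_force: 30.0
```

Call:
servo_tool(commands=[[[1, 0, 0, 0.3, 0, 0, 0], [1, 0, 0, 0.6, 0, 0, 0], [1, 0, 0, 1, 0, 0, 0], [1, 0, 0, 1, 0, 0, 0], [1, 0, 0, 1, 0, 0, 0]]])

```text
time_s: 16.55
tcp_pos: [0.5548, -0.0269, 0.1089]
ee_rot: [[0.15, -0.989, 0.0], [-0.989, -0.15, -0.0], [0.0, -0.0, -1.0]]
wrist_force: [-1.8, -0.1, 0.8]
gripper_width: 0.207
gripper_force: 30.0
```

Call:
servo_tool(commands=[[[1, 0, 0, 0.4, 0, 0, 0], [1, 0, 0, 0.8, 0, 0, 0], [1, 0, 0, 1.1, 0, 0, 0], [1, 0, 0, 1.1, 0, 0, 0], [1, 0, 0, 1.1, 0, 0, 0]]])

```text
time_s: 17.05
tcp_pos: [0.5548, -0.0269, 0.1089]
ee_rot: [[0.15, -0.989, 0.0], [-0.989, -0.15, -0.0], [0.0, -0.0, -1.0]]
wrist_force: [-3.3, 0.9, 7.4]
gripper_width: 0.204
gripper_force: 30.0
```

Call:
servo_tool(commands=[[[1, 0, 0, 0.3, 0, 0, 0], [1, 0, 0, 0.6, 0, 0, 0], [1, 0, 0, 0.6, 0, 0, 0], [1, 0, 0, 0.6, 0, 0, 0], [1, 0, 0, 0.6, 0, 0, 0]]])

```text
time_s: 17.55
tcp_pos: [0.5548, -0.0269, 0.1089]
ee_rot: [[0.15, -0.989, 0.001], [-0.989, -0.15, -0.0], [0.0, -0.001, -1.0]]
wrist_force: [-6.1, 1.6, 10.0]
gripper_width: 0.2
gripper_force: 30.0
```

```bash
python3 - <<'E'
from station import r
import cv2,numpy as np
c=r.capture("wrist");d=r.capture("scene");s=r.sense();print(s["tcp_pos"],s["wrist_force"],s["moment"])
P=s["tcp_pos"][:2];print(P@[.9888,.1495]-.585,P@[-.1495,.9888]+.111)
q=cv2.resize(d["pixels"][150:300,180:360],(480,400),interpolation=cv2.INTER_CUBIC);w=cv2.resize(c["pixels"],(320,240))
cv2.imwrite("pics/end.png",np.hstack([q,np.pad(w,((0,160),(0,0),(0,0)))])[:,:,::-1])
E
```

```text
[ 0.55483661 -0.02696274  0.1088607 ] [-5.03815901  0.9180935  10.95878115] [ 0.60623432  1.54907265 -0.03039152]
-0.040408485485545764 0.001391170128192759
```

View pics/end.png

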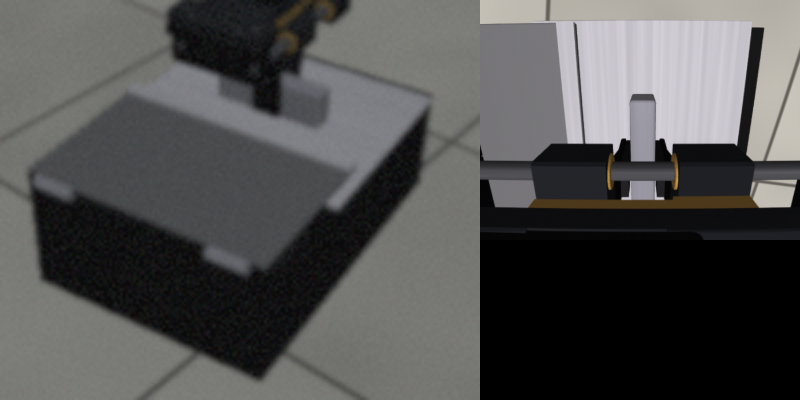

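The strip lies flat and square under the shut flap. Its far corner shows at (430,97) in the scene crop, with the dark ledge strip along the near edge in the wrist view. It is at x -40, y +1 mm, with a push of about 11 N. Handing in.

```bash
python3 -c "
from station import r
print(r.finish_job())"
```

```text
the job is handed in; nothing more can be done
None
```

The job is handed in, though the hand-in returned no verdict: the jar stands released on the cork pad, and the strip is square under the shut flap (x −40 mm, y +1 mm), still held and pressed down with about 11 N.

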